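Seat the filter drawer, then crack the brush tank's stuck lid and hold it ajar

TASK

The charcoal filter drawer of the brush-cleaning tank has been left standing open: push it fully home until it snaps into its detent, so that the fumes will pass through the filter. Then, with the drawer home, pull the tank's lid up by its handle until the sticky seal lets go, without letting the lid fly up, and hold it slightly ajar, its front edge about 3 cm above where it lay shut, to let the fumes bleed off. Finish while still holding the lid there, and leave the jar, the tin and the tape roll beside the tank where they stand.

Things in the scene. Friction and masses are not known exactly. Their poses are not given: they have to be found in the camera images.
- brush_tank: brush-cleaning tank, fixed: steel trough 150 deep (x) x 230 wide (y), rim 106 high, flat steel lid; at its right side (y -117 to -225) a lower grey filter box 150 deep, 68 high, with a black duct on its back half. Origin: middle of the trough's underside, on the table; x points from the front (robot's side) to the back, y left, z up; turned only about z
- tank_lid (a joint): lid angle, rad: 0 = shut, grows as the front edge rises. Lid 168 deep x 248 wide, top 116 high when shut, hinged at its back; the front edge is 172 from the hinge line (0.17 rad lifts it 30). The seal holds until the pull at the handle is 14 to 21 N, then lets go within 8 of lift; after that about 3 N, the lid's weight, is left. Let go, it falls shut
- filter_drawer (a joint): how far the filter drawer stands open, in m: 0 = fully home in its detent; it opens towards the front (tank's -x). About 1 N of friction; a spring detent resists with about 6 N when 9 mm to 4 mm open and pulls the drawer in over the last 3 mm against a hard stop
- lid_handle (a point): middle of the lid's handle: a dark round steel bar 11 in diameter, standing like an arch on the lid along the tank's y, straight over 94, its axis 36 above the lid's top, 138 in front of the hinge line; at [-50, 0, 151] in the tank's frame when shut. Free space of 30 below the bar and 30 beside it
- lid_hinge (a point): middle of the lid's hinge line, which runs along the tank's y: fixed at [88, 0, 113] in the tank's frame
- drawer_pull (a point): middle of the drawer's bow handle: a dark round bar 8 in diameter along the tank's y, straight over 54, its axis 42 above the table and 24 in front of the drawer's front plate (106 wide, top at 66 above the table). At [-103, -171, 42] in the tank's frame when home; moves with the drawer
- brush_jar: empty clear jar, 64 in diameter, 110 high, standing left of the tank; origin at the middle of its underside. To be left alone
- paint_tin_q: small paint tin, 78 in diameter, 78 high, standing left of the tank's front; origin at the middle of its underside. To be left alone
- tape_roll: white tape roll, 76 in diameter, 25 high, lying in front of the tank's left half; origin at the middle of its underside. To be left alone

How it is judged:
On the way, in this order (a step that is already met when the one before it is completed fails the run):
1. the filter drawer is fully home in its detent (within 2 mm) while the lid is still shut (value of joint filter_drawer below 0.002 m and value of joint tank_lid below 0.03 rad), for 0.2 s.
2. the lid is broken free of its seal by the hand (value of joint tank_lid above 0.075 rad and contact force between the fingers and tank_lid above 1 N), for 0.2 s.
At the end, for the whole second after the job is handed in: The lid is held still by the fingers at 0.11 to 0.25 rad (front edge about 19 to 43 mm up), carried by nothing else, and the filter drawer is home within 2 mm (value of joint tank_lid between 0.11 and 0.25 rad and velocity of joint tank_lid between -0.05 and 0.05 rad/s and contact force between the fingers and tank_lid above 1 N and value of joint filter_drawer below 0.002 m and contact force between tank_lid and brush_jar below 0.3 N and contact force between tank_lid and paint_tin_q below 0.3 N and contact force between tank_lid and tape_roll below 0.3 N); the arm keeps its last pose, push and grip.
It fails at once if the lid flies up past 0.40 rad (front edge about 70 mm up) (value of joint tank_lid above 0.4 rad).
It fails at once if the lid is opened while the filter drawer is out (value of joint tank_lid above 0.04 rad and value of joint filter_drawer above 0.003 m).
It fails at once if the jar is knocked over or moved more than 25 mm (distance of brush_jar from where it was at the start of the episode above 0.025 m).
It fails at once if the tin is knocked over or moved more than 25 mm (distance of paint_tin_q from where it was at the start of the episode above 0.025 m).
It fails at once if the tape roll is knocked over or moved more than 25 mm (distance of tape_roll from where it was at the start of the episode above 0.025 m).
It also fails if it takes over 51 s, if anything falls off the work surface, if the arm or the gripper's body presses on something with over 40 N, if the wrist force passes 120 N, or if a joint passes its speed limit or range.

ROBOT

A 6-joint arm with a two-finger parallel gripper is mounted at the origin on the work surface; the furniture and walls round the work are solid. World frame = base frame: x ahead of the robot, y to its left, z up, the work surface at z = 0. Lengths are in m, angles in rad, forces in N, time in s.
With the tool pointing down it reaches from about 0.425 to 0.95 m from the base axis. Payload 14.7 kg.
Tool frame: the origin (TCP) lies midway between the tips of the shut fingers; the grasp point (between the pads) lies 19 mm behind it (manip.grasp_offset is the distance from the TCP to the grasp point, in m); z points along the fingers, y is the line along which they close (so a half turn about z gives the same grasp; the last joint's range is limited). The gripper opens to 85 mm and grips with 20 to 120 N. Pads are 22 mm wide; open, the fingers measure 114 mm over their backs; the gripper's body (76 mm by 85 mm) begins 54 mm behind the grasp point. The pads swing forward as they close: fully open they stand 13 mm farther back than shut.
Start: joints at [-1.178, 0.48, 1.596, -0, 1.065, -0.047], TCP at [0.277, -0.588, 0.231] pointing down, gripper open.
Joint ranges: [-2.75, 2.75], [-0.82, 2.05], [0.23, 2.67], [-1.56, 4.7], [0.09, 2.69], [-2.92, 2.92]. Speed limits (rad/s): [1.89, 1.89, 2.39, 3.01, 3.01, 3.01].

INTERFACE

Orientations are given as a unit quaternion [x, y, z, w].
In Python, from plant import manip gives the robot as it stands.
- The arm moves only by the tool carry_out, never from a script. Its argument "plan" is a list of rows, each a list of 5 numbers: the shift along the tool's x, y, z scaled (see below), then the turn about the tool's z scaled (see below), then the gripper command: -1 is fully open, 1 is shut, values between are in proportion. In form: [[x, y, z, spin, hand], ...]. A call has 1 to 12 rows; each row is the pose to reach, as a shift and turn from the pose commanded when the call began, along the tool's axes at that moment; what a row does not reach only later rows make up. The controller multiplies each number of a shift by 300 mm and each number of a turn by 90 degrees. A row lasts 1/10 s, in which the tool goes at most 50 mm and 8.59 degrees, less where a joint would pass 70% of its speed; a pose out of reach is approached as far as the arm can. A call with a number of a shift or a turn outside -1 to 1 is refused whole. A call with a gripper value outside its range is refused whole. The fingers move at their own pace and stop on an object; "grip_force" is the grip in N (left out, the last holds). Time passes only in rows, so rows that repeat a pose let the fingers close. It gives the time, the measured TCP pose, the force, the opening and the grip force at its end, in the units of the state.
- manip.get_state(): the state, without advancing time (a new reading comes with each control period).
- manip.read_camera(name): name is "side" or "top" or "wrist"; returns a dict with "pixels" (384x512x3 uint8, red, green, blue), "mtx" (3x3 intrinsics, pixels), "view" (4x4, takes a point from world to camera coordinates); the wrist camera has in their place "tool_from_camera" (4x4, takes a point from camera to tool coordinates, whose origin is the TCP and whose axes are the flange's). Camera axes: x right, y up, looking along -z (the intrinsics and any distortion apply to the point x, -y, -z); pixel columns grow to the right and rows downward; lengths in m; the calibration is good to about 2 mm. A picture is of the moment at which its call begins: read the wrist's pose just before it. There is no depth.
- manip.hand_in(): hands the job in; it is judged then, once.
Trained networks look in a picture, given as the dict that the camera call returned (one of the last four; its "shot" number tells which), for a name from the list of things; names that differ only in an ending like _2 or _b are one class to them, and where a whole thing is asked for, a point or a joint stands for the part that bears it (a point fixed in the world has none). Each returns a list of dicts, best first, with "conf" (0 to 1); they miss things now and then, are a little off and sometimes report something else, mostly with a low value. They report only what shows in the picture. A call takes as long as a camera call.
- manip.look_for(thing, picture): "point" ([column, row] as shares, 0 to 1, of the picture: columns of its width, rows of its height, amid what is visible of it).
The state is a dict: "clock": time; "qpos": joint angles; "dq": joint speeds; "tau": joint torques, N m; "tcp_pos": TCP position; "tcp_rot": TCP orientation; "ft_force": force on the tool from outside, world axes, zero at the start; "torque": the same for the moment, N m; "opening": finger opening in m; "gripper_force": force on a finger pad.
Only numpy, scipy, OpenCV 4.12 (cv2) and the standard library are available. Lean on these libraries where they do the work, as an engineer would, in place of code of your own. Each camera call takes 0.05 s, during which the arm holds its last target. There are 200 camera calls.

## Working session

There is one attempt and no reset: what is moved stays moved. The work goes in short steps, Python scripts to look and compute and a tool call to move; the robot and the scene stay as the last step left them, time stands still between calls to the robot, and variables do not carry over. Pictures are saved under pics/ and viewed, at most 10 in all, crops included, and the job is handed in when it is done.

Besides the shell and the picture viewer there is one more tool, called as name(argument=value, ...) on one line, values as JSON. carry_out: Moves the arm, as the interface text tells. Shifts and turns lie within -1 to 1; 1 stands for 300 mm of shift or 90 degrees of turn. Its arguments: {"type":"object","properties":{"plan":{"type":"array"},"grip_force":{"type":"number"}},"required":["plan"]}

```bash
mkdir -p pics
cat > h.py <<'E'
from plant import manip
import numpy as np, cv2
from scipy.spatial.transform import Rotation as R
def shot(n):
    s=manip.get_state(); p=manip.read_camera(n)
    if n=="wrist":
        T=np.eye(4); T[:3,:3]=R.from_quat(s["tcp_rot"]).as_matrix(); T[:3,3]=s["tcp_pos"]
        p["C"]=T@np.array(p["tool_from_camera"])
    else: p["C"]=np.linalg.inv(np.array(p["view"]))
    return p
def ray(p,uv):
    K=np.array(p["mtx"]); d=np.linalg.inv(K)@[uv[0],uv[1],1]; d=p["C"][:3,:3]@[d[0],-d[1],-d[2]]
    return p["C"][:3,3],d/np.linalg.norm(d)
def proj(p,X):
    X=np.atleast_2d(X); c=(X-p["C"][:3,3])@p["C"][:3,:3]; K=np.array(p["mtx"])
    q=np.c_[c[:,0],-c[:,1],-c[:,2]]@K.T; return q[:,:2]/q[:,2:]
def tri(rs):
    A=sum(np.eye(3)-np.outer(d,d) for o,d in rs); b=sum((np.eye(3)-np.outer(d,d))@o for o,d in rs)
    X=np.linalg.solve(A,b); return X,[np.linalg.norm(np.cross(X-o,d))for o,d in rs]
def find(p,t):
    r=manip.look_for(t,p); return [(np.array(x["point"])*[512,384],round(x["conf"],2)) for x in r[:2]]
def save(p,n): cv2.imwrite("pics/"+n,np.ascontiguousarray(p["pixels"][:,:,::-1]))
E
python3 - <<'E'
from h import *
print(manip.get_state(), manip.grasp_offset)
P={n:shot(n) for n in("side","top","wrist")}
for n,p in P.items(): print(n,p.keys(),p["C"][:3,3].round(3))
print([ (k,v) for k,v in P["side"].items() if k not in("pixels","C")])
for t in("lid_handle","drawer_pull","brush_jar","paint_tin_q","tape_roll","brush_tank"):
    f={n:find(p,t) for n,p in P.items()}; print(t,f)
    rs=[ray(P[n],f[n][0][0]) for n in f if f[n]]
    if len(rs)>1: print(tri(rs))
im=np.hstack([cv2.resize(P[n]["pixels"],(400,300)) for n in("side","top")])
cv2.imwrite("pics/a.png",np.vstack([im,np.hstack([cv2.resize(P["wrist"]["pixels"],(400,300)),np.zeros((300,400,3),np.uint8)])])[:,:,::-1])
E
```

```text
{'clock': 0.0, 'qpos': array([-1.17758273e+00,  4.80818103e-01,  1.59683121e+00,  9.49394460e-06,
        1.06508020e+00, -4.65965418e-02]), 'dq': array([-0.00039943,  0.00167889, -0.00041576,  0.00089797,  0.00043846,
       -0.00160937]), 'tau': array([ 2.15433291e-03, -9.50630379e+01, -4.30187917e+01,  1.78183979e-05,
        1.21110538e-02, -2.23251288e-05]), 'tcp_pos': array([ 0.27662746, -0.58777955,  0.23069719]), 'tcp_rot': array([ 9.75918506e-01,  2.18134696e-01, -9.39318176e-05, -5.60629193e-04]), 'ft_force': array([ 0.16026918, -0.99744053, -0.22357015]), 'torque': array([-0.02138575,  0.02983525, -0.02800132]), 'gripper_force': 0.0, 'opening': 0.08549608343352556} 0.0187
side dict_keys(['pixels', 'mtx', 'view', 'shot', 'C']) [0.915 0.289 0.847]
top dict_keys(['pixels', 'mtx', 'view', 'shot', 'C']) [0.432 0.049 1.12 ]
wrist dict_keys(['pixels', 'mtx', 'tool_from_camera', 'shot', 'C']) [ 0.345 -0.555  0.373]
[('mtx', array([[369.17760613,   0.        , 259.54610772],
       [  0.        , 369.17760613, 193.41342958],
       [  0.        ,   0.        ,   1.        ]])), ('v
[... 1164 characters left out ...]
.0832, 223.7184]), 0.59)], 'wrist': []}
(array([0.50342079, 0.1540392 , 0.03753852]), [np.float64(0.0005689342572202635), np.float64(0.0005689342572202737)])
tape_roll {'side': [(array([291.584 , 169.9968]), 0.84), (array([290.7136, 239.8848]), 0.7)], 'top': [(array([234.5984, 250.5984]), 0.61)], 'wrist': []}
(array([0.43608104, 0.06498098, 0.05339795]), [np.float64(0.009617097475857013), np.float64(0.009617097475857076)])
brush_tank {'side': [(array([221.9008, 181.5168]), 0.86)], 'top': [(array([292.1984, 193.6128]), 0.93), (array([201.7792, 225.408 ]), 0.15)], 'wrist': []}
(array([ 0.57496371, -0.07296515,  0.06471037]), [np.float64(0.006410367442740743), np.float64(0.006410367442740814)])
```

View pics/a.png

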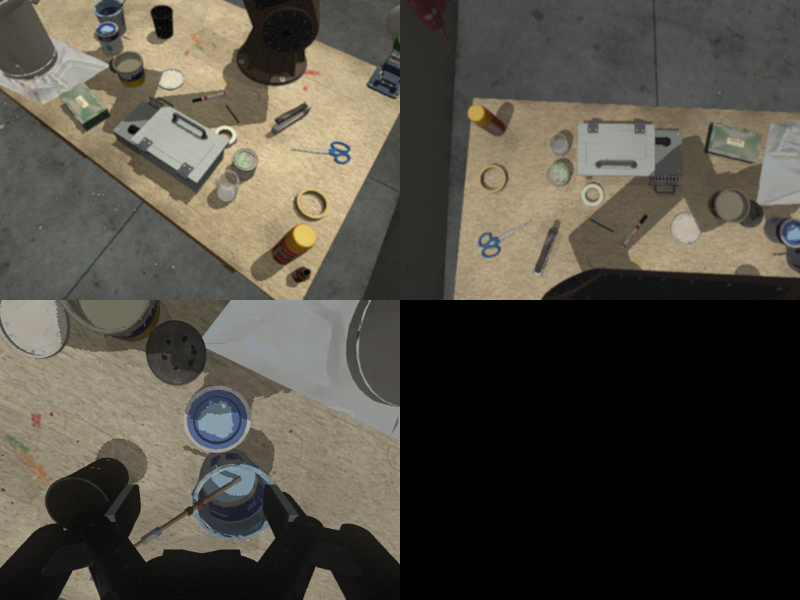

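The composite shows the tank at the middle of the top view, with its handle at about (278,208) full scale and the drawer pull at about (337,240). The jar, tin and tape roll are to its left. I'll crop the top and side views for exact pixels.

Run:
```python
from h import *
t=shot("top")["pixels"][140:260,215:365]; s=shot("side")["pixels"][115:245,135:305]
a=cv2.resize(t,(750,600),interpolation=cv2.INTER_CUBIC)
b=cv2.resize(s,(784,600),interpolation=cv2.INTER_CUBIC)
cv2.imwrite("pics/t.png",a[:,:,::-1]);cv2.imwrite("pics/s.png",b[:,:,::-1])
```

```text
(no output)
```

View pics/t.png

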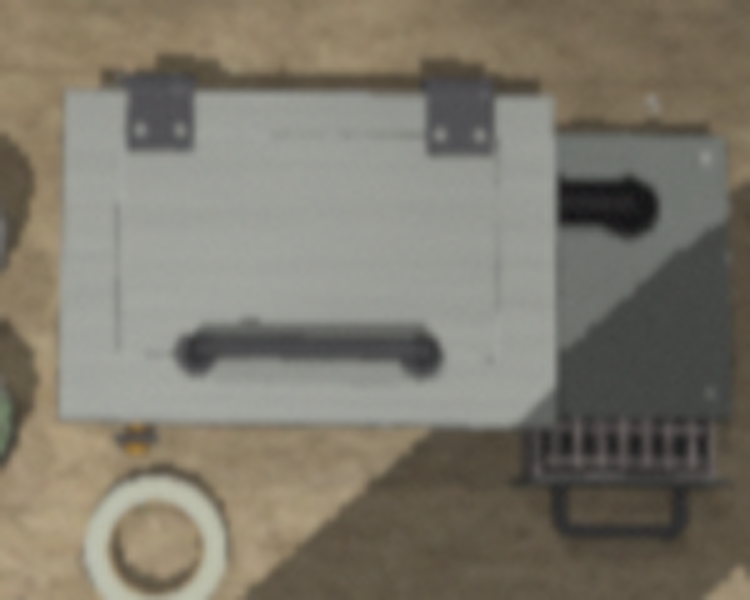

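View pics/s.png

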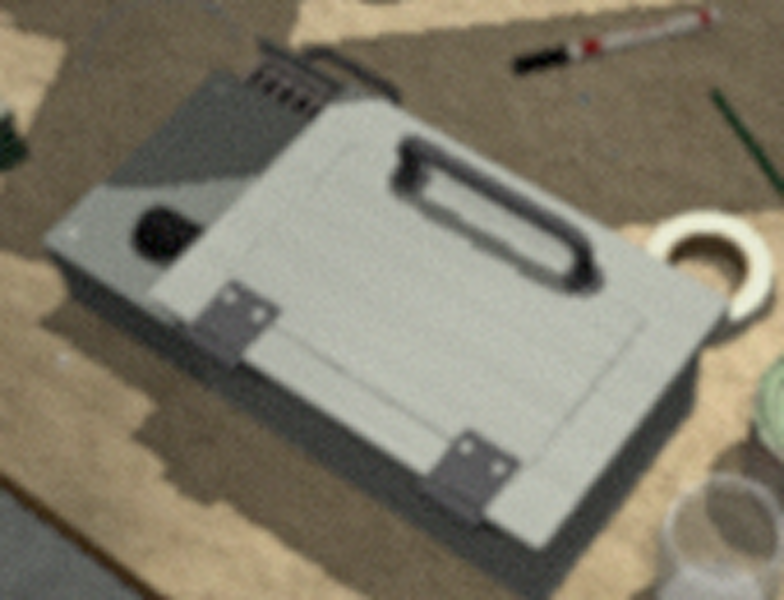

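The crops show the lid's corners clearly. In the 5x top crop they are at (65,90), (553,94), (557,427) and (58,420). The handle's middle is at (311,347) and the pull's at (621,530). In the 4.61x side crop the handle's middle is at (497,200) and the pull's at (355,73). Next I'll fit the tank pose and the drawer opening.

Run:
```python
from h import *
from scipy.optimize import least_squares as ls
t,s=shot("top"),shot("side")
f=lambda a:np.array(a)/5+[215,140]-.4; g=lambda a:np.array(a)/4.613+[135,115]-.4
L=np.array([[84,124,116],[84,-124,116],[-84,-124,116],[-84,124,116],[-50,0,151]])/1e3
ut=f([(65,90),(553,94),(557,427),(58,420),(311,347),(621,530)])
us=g([(540,550),(152,295),(385,98),(735,300),(497,200),(355,73)])
for a,b,n in((ut[4],us[4],"handle"),(ut[5],us[5],"pull"),(ut[0],us[0],"bl"),(ut[3],us[3],"fl"),(ut[1],us[1],"br")): print(n,*tri([ray(t,a),ray(s,b)]))
def W(v):
    X=np.vstack([L,[-.103-v[3],-.171,.042]]); return X@R.from_euler("z",v[2]).as_matrix().T+[v[0],v[1],0]
def res(v,m=(1,1)): return np.r_[(proj(t,W(v))-ut)*m[0],(proj(s,W(v))-us)*m[1]].ravel()
for m in((1,1),(1,0),(0,1)):
    r=ls(res,[.58,-.03,0,.03],args=(m,)); print(r.x.round(4),r.fun.round(1)[:24].tolist())
    print(W(r.x)[4:].round(4))
```

```text
handle [ 0.52973288 -0.03028119  0.1443683 ] [np.float64(0.0006481403682044611), np.float64(0.0006481403682044516)]
pull [ 0.44247175 -0.20230863  0.04000369] [np.float64(0.0008854408952416279), np.float64(0.000885440895241509)]
bl [0.66460586 0.08848864 0.1141647 ] [np.float64(8.560090771143398e-05), np.float64(8.560090771144695e-05)]
fl [0.49769989 0.09281499 0.11514211] [np.float64(0.00039324333550798504), np.float64(0.0003932433355079533)]
br [ 0.65931664 -0.15663761  0.11601656] [np.float64(0.0016233538848811134), np.float64(0.0016233538848810767)]
[ 0.5786 -0.0308 -0.0299  0.0272] [-0.9, -0.8, -0.3, 0.6, -0.8, 0.5, -1.3, -0.2, -0.4, 0.3, -1.2, -0.5, 0.4, 0.8, -0.8, -0.4, -5.9, -3.7, 0.8, 0.5, 0.2, -1.9, 1.3, 0.5]
[[ 0.5286 -0.0293  0.151 ]
 [ 0.4433 -0.1978  0.042 ]]
[ 0.5788 -0.0326 -0.0209  0.0303] [-0.5, -0.5, 0.1, 0.1, 0.2, -0.0, -0.3, 0.2, 0.5, 0.2, -0.1, 0.0, 0.0, 0.0, -0.0, -0.0, -0.0, -0.0, 0.0, -0.0, -0.0, -0.0, 0.0, -0.0]
[[ 0.5288 -0.0315  0.151 ]
 [ 0.442  -0.2007  0.042 ]]
[ 0.5786 -0.0288 -0.0406  0.0227] [-0.0, -0.0, -0.0, 0.0, -0.0, 0.0, -0.0, -0.0, -0.0, 0.0, -0.0, -0.0, 0.4, 1.5, -0.0, -0.5, -4.7, -3.5, 1.5, 1.5, 1.1, -1.3, 1.6, 1.6]
[[ 0.5287 -0.0268  0.151 ]
 [ 0.4461 -0.1946  0.042 ]]
```

The top-view fit puts the tank at (0.579, -0.032), yaw about -0.02, with the drawer about 30 mm open. Triangulated heights of 144 mm (handle) and 40 mm (pull) agree with the text. I'll move in front of the pull, fingers shut and staying high.

carry_out(plan=[[0.935,-0.945,0,0.293,1],[0.935,-0.945,0,0.293,1],[0.935,-0.945,0,0.293,1],[0.935,-0.945,0,0.293,1],[0.935,-0.945,0,0.293,1],[0.935,-0.945,0,0.293,1],[0.935,-0.945,0,0.293,1],[0.935,-0.945,0,0.293,1],[0.935,-0.945,0,0.293,1],[0.935,-0.945,0,0.293,1],[0.935,-0.945,0,0.293,1],[0.935,-0.945,0,0.293,1]], grip_force=40)

```text
clock: 2.45
tcp_pos: [0.4096, -0.2133, 0.2313]
tcp_rot: [1.0, -0.011, 0.0, 0.0]
ft_force: [0.3, 0.3, -0.3]
opening: -0.0002
gripper_force: 0.0
```

Run:
```python
from h import *
s=manip.get_state();print(s["clock"],s["tcp_pos"],R.from_quat(s["tcp_rot"]).as_matrix().round(3).tolist(),s["qpos"].round(3),s["opening"])
p=shot("wrist");save(p,"w.png")
for t in("drawer_pull","lid_handle"):print(find(p,t))
X=[[.442,-.201,.042],[.529,-.0315,.151]];print(proj(p,X))
```

```text
2.45 [ 0.40958197 -0.21333782  0.23128412] [[1.0, -0.022, 0.0], [-0.022, -1.0, -0.0], [0.0, 0.0, -1.0]] [-0.546  0.217  2.011 -0.     0.913  1.047] -0.0001606706604839954
[(array([241.8176, 110.7072]), 0.71)]
[(array([98.4064, 51.9168]), 0.74)]
[[247.75557284 142.5920048 ]
 [ 11.53536501  49.34880148]]
```

View pics/w.png

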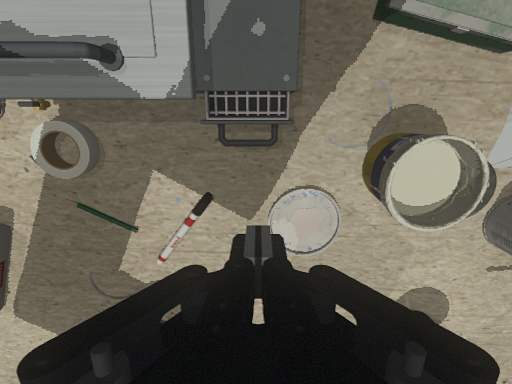

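The wrist view shows the pull bar at (248,142), exactly as predicted, and the space below the fingers is clear. Now down, then a slow push.

carry_out(plan=[[0,0,0.677,0,1],[0,0,0.677,0,1],[0,0,0.677,0,1],[0,0,0.677,0,1],[0,0,0.677,0,1],[0,0,0.677,0,1],[0.03,0,0.677,0,1],[0.05,0,0.677,0,1],[0.07,0,0.677,0,1],[0.09,0,0.677,0,1],[0.11,0,0.677,0,1],[0.12,0,0.677,0,1]])

```text
clock: 3.8
tcp_pos: [0.4467, -0.213, 0.0285]
tcp_rot: [1.0, -0.01, 0.0, 0.0]
ft_force: [-1.3, -0.8, 1.4]
opening: -0.0004
gripper_force: 0.5
```

carry_out(plan=[[0.01,0,0,0,1],[0.02,0,0,0,1],[0.025,0,0,0,1],[0.03,0,0,0,1],[0.03,0,0,0,1]])

```text
clock: 4.3
tcp_pos: [0.4552, -0.2132, 0.0281]
tcp_rot: [1.0, -0.01, 0.0, 0.0]
ft_force: [-0.4, 0.5, -0.0]
opening: 0.0001
gripper_force: 0.0
```

carry_out(plan=[[0.01,0,0,0,1],[0.015,0,0,0,1],[0.02,0,0,0,1],[0.02,0,0,0,1]])

```text
clock: 4.7
tcp_pos: [0.4572, -0.2125, 0.0278]
tcp_rot: [1.0, -0.01, -0.003, -0.001]
ft_force: [-24.9, -11.9, 14.1]
opening: -0.0001
gripper_force: 12.6
```

The push stopped hard at x = 0.457, right where the drawer should be home. Now back off and rise, then go over the handle with a -90° spin and the fingers open.

carry_out(plan=[[-0.17,0,0,0,1],[-0.17,0,0,0,1],[-0.17,0,-0.74,0,1],[-0.17,0,-0.74,0,1],[-0.17,0,-0.74,0,1],[-0.17,0,-0.74,0,1],[-0.17,0,-0.74,0,1],[-0.17,0,-0.74,0,1]])

```text
clock: 5.5
tcp_pos: [0.4117, -0.2132, 0.2537]
tcp_rot: [1.0, -0.01, 0.003, 0.002]
ft_force: [-0.0, 1.1, -0.8]
opening: 0.0002
gripper_force: 0.0
```

carry_out(plan=[[0.39,-0.605,0,-1,-1],[0.39,-0.605,0,-1,-1],[0.39,-0.605,0,-1,-1],[0.39,-0.605,0,-1,-1],[0.39,-0.605,0,-1,-1],[0.39,-0.605,0,-1,-1],[0.39,-0.605,0,-1,-1],[0.39,-0.605,0,-1,-1],[0.39,-0.605,0,-1,-1],[0.39,-0.605,0,-1,-1],[0.39,-0.605,0,-1,-1],[0.39,-0.605,0,-1,-1]])

```text
clock: 6.7
tcp_pos: [0.5301, -0.033, 0.2491]
tcp_rot: [0.714, 0.7, -0.0, -0.001]
ft_force: [0.0, 0.2, 0.1]
opening: 0.0855
gripper_force: 0.0
```

Run:
```python
from h import *
s=manip.get_state();print(s["clock"],s["tcp_pos"],R.from_quat(s["tcp_rot"]).as_matrix().round(3).tolist(),s["qpos"].round(3),s["opening"])
p=shot("wrist");t=shot("top")
for q in(p,t):
  for n in("drawer_pull","lid_handle"):print(n,find(q,n))
  print(proj(q,[[.472,-.2014,.042],[.529,-.0315,.151]]))
im=np.hstack([cv2.resize(p["pixels"],(400,300)),cv2.resize(t["pixels"][160:260,230:363],(400,300))]);cv2.imwrite("pics/c.png",im[:,:,::-1])
```

```text
6.7 [ 0.53012352 -0.03298137  0.24906532] [[0.019, 1.0, -0.002], [1.0, -0.019, 0.0], [0.0, -0.002, -1.0]] [-0.119  0.296  1.846  0.     1.001 -0.1  ] 0.08549560933639203
drawer_pull [(array([222.208 , 283.8912]), 0.79)]
lid_handle [(array([301.2096, 153.1008]), 0.88), (array([172.0832, 104.2944]), 0.43)]
[[220.9959119  275.92473013]
 [256.06631147 188.8429153 ]]
drawer_pull [(array([333.4144, 232.896 ]), 0.51)]
lid_handle [(array([241.5104, 201.6   ]), 0.72)]
[[338.48032918 234.17970082]
 [277.30245269 209.15861408]]
```

View pics/c.png

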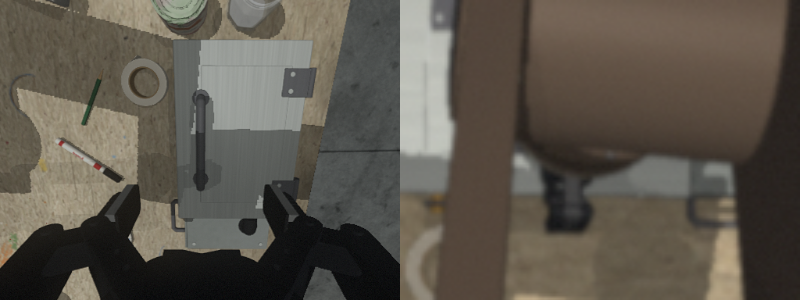

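The wrist view shows the bar running along x = 257 px with the pads straddling it, and the drawer pull at its home position. Descend and close.

carry_out(plan=[[0.017,-0.003,0.15,0,-1],[0.017,-0.003,0.25,0,-1],[0.017,-0.003,0.35,0,-1],[0.017,-0.003,0.39,0,-1],[0.017,-0.003,0.39,0,-1],[0.017,-0.003,0.39,0,1],[0.017,-0.003,0.39,0,1],[0.017,-0.003,0.39,0,1],[0.017,-0.003,0.39,0,1],[0.017,-0.003,0.39,0,1],[0.017,-0.003,0.39,0,1],[0.017,-0.003,0.39,0,1]], grip_force=80)

```text
clock: 8.2
tcp_pos: [0.5288, -0.028, 0.1337]
tcp_rot: [0.714, 0.7, -0.001, -0.001]
ft_force: [-9.2, -1.0, 15.7]
opening: 0.0086
gripper_force: 78.3
```

carry_out(plan=[[0,0.002,-0.005,0,1],[0,0.003,-0.01,0,1],[0,0.004,-0.015,0,1],[0,0.004,-0.015,0,1]])

```text
clock: 8.6
tcp_pos: [0.5297, -0.028, 0.1373]
tcp_rot: [0.714, 0.7, -0.001, -0.001]
ft_force: [-7.1, -1.1, -9.2]
opening: 0.0082
gripper_force: 78.8
```

carry_out(plan=[[0,0.002,-0.005,0,1],[0,0.004,-0.01,0,1],[0,0.005,-0.015,0,1],[0,0.007,-0.02,0,1],[0,0.007,-0.02,0,1]])

```text
clock: 9.1
tcp_pos: [0.5317, -0.028, 0.1436]
tcp_rot: [0.714, 0.7, -0.001, -0.001]
ft_force: [-9.3, -2.3, -0.9]
opening: 0.0083
gripper_force: 79.5
```

carry_out(plan=[[0,0.003,-0.01,0,1],[0,0.005,-0.02,0,1],[0,0.008,-0.03,0,1],[0,0.011,-0.04,0,1],[0,0.013,-0.045,0,1],[0,0.013,-0.045,0,1],[0,0.013,-0.045,0,1]])

```text
clock: 9.8
tcp_pos: [0.5372, -0.0282, 0.1576]
tcp_rot: [0.714, 0.7, 0.0, 0.0]
ft_force: [-4.2, -0.9, 0.3]
opening: 0.0082
gripper_force: 78.6
```

Run:
```python
from h import *
s=manip.get_state();print(s["clock"],s["tcp_pos"],s["ft_force"],s["opening"])
p=shot("wrist");q=shot("side")
im=np.hstack([cv2.resize(p["pixels"],(400,300)),cv2.resize(q["pixels"][100:250,120:320],(400,300))]);cv2.imwrite("pics/d.png",im[:,:,::-1])
def bar(th,tank=(.5788,-.0305),yaw=-.0209):
    c,n=np.cos(th),np.sin(th)
    L=np.array([[-172,y,z] for y in(124,-124) for z in(3,)]+[[-138,0,38]])
    X=np.c_[88+L[:,0]*c+L[:,2]*n,L[:,1],113+L[:,2]*c-L[:,0]*n]/1e3
    return X@R.from_euler("z",yaw).as_matrix().T+[*tank,0]
for th in(0,.1,.17,.25):print(th,(proj(q,bar(th))-[120,100]).__mul__(2).round(1).tolist(),(proj(p,bar(th))*.78).round(1).tolist())
```

```text
9.8 [ 0.53722484 -0.02816512  0.15760383] [-4.21346423 -0.88031057  0.25489489] 0.008207686727696166
0 [[349.5, 159.6], [183.3, 64.8], [244.9, 112.3]] [[145.5, 18.7], [162.5, 270.8], [189.7, 185.3]]
0.1 [[350.0, 152.4], [181.0, 56.6], [241.9, 107.9]] [[140.9, 11.6], [160.7, 285.0], [195.0, 194.1]]
0.17 [[349.9, 147.9], [178.8, 51.2], [239.3, 105.5]] [[138.7, 5.6], [160.4, 296.1], [200.4, 201.0]]
0.25 [[349.2, 143.2], [175.8, 45.6], [235.9, 103.2]] [[137.6, -2.5], [161.1, 310.2], [208.7, 209.6]]
```

View pics/d.png

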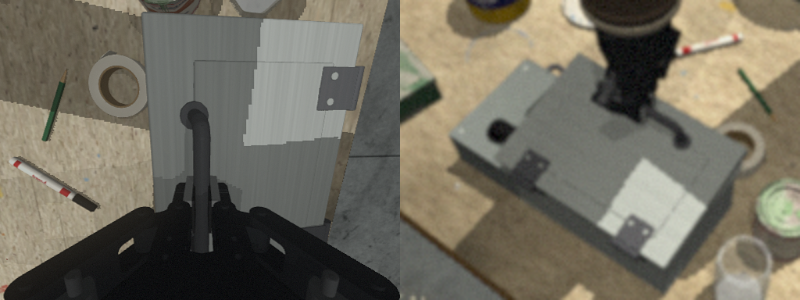

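In the side view the lid's front-left corner has risen from row 160 to about 147, which matches 0.17 rad, and the drawer is home. I'll confirm with a zoomed crop, because the force reads near zero.

Run:
```python
from h import *
s=manip.get_state();print(s["clock"],s["tcp_pos"],s["ft_force"],s["torque"],s["gripper_force"])
q=shot("side");c=cv2.resize(q["pixels"][130:240,220:320],None,fx=5,fy=5,interpolation=cv2.INTER_CUBIC)[:,:,::-1].copy()
for th,col in((0,(0,0,255)),(.11,(0,255,255)),(.17,(0,255,0)),(.25,(255,0,0))):
    cc,n=np.cos(th),np.sin(th);X=np.array([[88+a*cc+3*n,124,113+3*cc-a*n] for a in(-172,-4)])/1e3
    X=X@R.from_euler("z",-.0209).as_matrix().T+[.5788,-.0315,0]
    u=((proj(q,X)-[220,130]+.5)*5).astype(int);cv2.line(c,tuple(map(int,u[0])),tuple(map(int,u[1])),col,1)
cv2.imwrite("pics/e.png",c)
```

```text
9.9 [ 0.53722604 -0.02815165  0.1575619 ] [-5.20153778  0.17776498 -0.12955909] [-0.19264546  0.77647536 -0.01422636] 78.59150648117065
```

View pics/e.png

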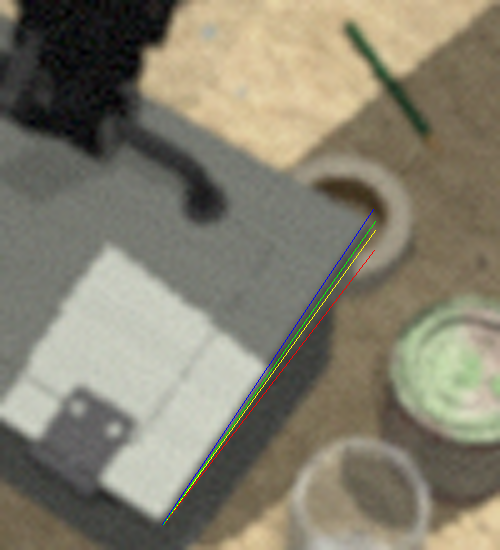

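The lid edge lies at about 0.18–0.2 rad. That agrees with the 24 mm handle lift (0.178 rad), and the grip on the bar is firm. Handing in.

```bash
python3 -c "
from plant import manip
print(manip.hand_in())"
```

```text
the job is handed in; nothing more can be done
None
```

I pushed the filter drawer home against its stop, broke the lid's seal, and handed the job in at about 10 s still holding the lid ajar at roughly 0.18 rad (front edge about 3 cm up), leaving the jar, tin and tape roll alone; the hand-in returned no verdict.

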